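# Find the soaked desiccant canister on the dryer rail

### The arm

A 7-joint arm with a two-finger parallel gripper is mounted at the origin on the work surface; the furniture and walls round the work are solid. World frame = base frame: x ahead of the robot, y to its left, z up, the work surface at z = 0. Lengths are in m, angles in rad, forces in N, time in s.
With the tool pointing down it reaches from about 0.425 to 1.025 m from the base axis. Payload 3.6 kg.
Tool frame: the origin (TCP) lies at the very end of the fingers, on their centre line; the grasp point (between the pads) lies 19 mm behind it (tcp_to_grasp is the distance from the TCP to the grasp point, in m); y points along the fingers, x is the direction in which the jaws open and shut, and the axes are right-handed (so a half turn about y gives the same grasp; the last joint's range is limited). The gripper opens to 85 mm and grips with 20 to 120 N. Pads are 22 mm wide; open, the fingers measure 114 mm over their backs; the gripper's body (76 mm by 85 mm) begins 54 mm behind the grasp point. The pads swing forward as they close: fully open they stand 13 mm farther back than shut.
Start: joints at [-1.292, 0.591, 0.048, 1.609, -0.033, 0.943, -0.034], TCP at [0.264, 0.675, 0.231] pointing down, gripper open.
Joint ranges: [-2.69, 2.69], [-0.47, 2.24], [-1.27, 1.36], [0.19, 2.51], [-1.53, 4.68], [0.08, 2.07], [-3.09, 3.09]. Speed limits (rad/s): [2.57, 2.57, 3.14, 3.14, 3.14, 3.14, 3.14].

### API

Orientations are given as a unit quaternion [x, y, z, w].
In Python, from station import get_obs, snapshot, job_done, tcp_to_grasp gives the robot as it stands.
- The arm moves only by the tool arm_command, never from a script. Its argument "deltas" is one flat list of numbers, 5 for each row, row after row: the shift along the world's x, y, z in mm, then the turn about the world's z in rad, then the closure, from 0 (fully open) to 1 (shut). In form: [tx, ty, tz, roll, fingers, tx, ty, tz, roll, fingers, ...]. A call has 1 to 5 rows; each row is the pose to reach, as a shift and turn from the pose measured when the call began; what a row does not reach only later rows make up. A row lasts 1/8 s, in which the tool goes at most 62.5 mm and 10.7 degrees, less where a joint would pass 70% of its speed; a pose out of reach is approached as far as the arm can. A call with a gripper value outside its range is refused whole. The fingers move at their own pace and stop on an object; the grip force is fixed at half the most. Time passes only in rows, so rows that repeat a pose let the fingers close. It gives the time, the measured TCP pose, the force and the opening at its end, in the units of the state.
- get_obs(): the state, without advancing time (a new reading comes with each control period).
- snapshot(name): name is "scene" or "side" or "wrist"; returns a dict with "pixels" (384x512x3 uint8, red, green, blue), "range_z" (384x512 float32, m along the optical axis (not along the pixel's ray), 0 where there is no reading), "mtx" (3x3 intrinsics, pixels), "dist" ([k1, k2, p1, p2, k3] as OpenCV has them; the pictures are not rectified), "pose" (4x4, takes a point from camera to world coordinates); the wrist camera has in their place "mount" (4x4, takes a point from camera to tool coordinates, whose origin is the TCP and whose axes are the tool frame's). Camera axes: x right, y up, looking along -z (the intrinsics and any distortion apply to the point x, -y, -z); pixel columns grow to the right and rows downward; lengths in m; the calibration is good to about 2 mm. A picture is of the moment at which its call begins: read the wrist's pose just before it.
- job_done(): hands the job in, once; it reports no verdict.
The state is a dict: "t": time; "qpos": joint angles; "dq": joint speeds; "joint_torque": joint torques, N m; "tcp_pos": TCP position; "eef_rot": TCP orientation; "force": force on the tool from outside, world axes, zero at the start; "torque": the same for the moment, N m; "finger_gap": finger opening in m.
Only numpy, scipy, OpenCV 4.12 (cv2) and the standard library are available. Lean on these libraries where they do the work, as an engineer would, in place of code of your own. Each camera call takes 0.05 s, during which the arm holds its last target.

### The job

One of the three identical desiccant canisters on the battery pack's dryer rail has soaked up water, and only its weight gives it away. Working along the rail from left to right, pull each canister straight up out of its spring clips, heft it in the air above its seat, and (unless the last is the heaviest: then keep it in hand) press it back down fully home before taking the next; keep them upright and disturb nothing else. Finish holding the heaviest one up, its underside clearly more than 10 cm above the pack's top, with the two dry ones fully home in their seats.

Things in the scene. Friction and masses are not known exactly. Their poses are not given: they have to be found in the camera images.
- dryer_rail: aluminium manifold bar 60 x 270 x 30 mm high, fixed on the pack top by a lug at each end (328 mm long over lugs), brass air fitting at the right end. Origin: centre of its underside; y along the rail to the robot's left (yaw within 0.35 rad), z up. Its three canisters stand 95 mm apart on its centre line. Steel spring clips on both flanks reach 35 mm from the centre line, 43 mm high
- seat_left (a point): mouth of the left seat (y = +95 mm on the rail), centre, level with the rail's top, 30 mm above the pack. A round hole 30 mm wide, 22 mm deep for the canister's spigot. A leaf clip on its front and back side snaps over the canister's collar. Fully home, the collar lies flat on the rail's top face and the canister's origin is 20 mm below this point
- seat_middle (a point): mouth of the middle seat (y = 0), same as the left one. Drawing a canister out against the two clips takes about 10 to 13 N besides its weight, within the first 6 mm of lift; after 20 mm its spigot is out of the hole and it hangs free
- seat_right (a point): mouth of the right seat (y = -95 mm), same as the left one. Pushed straight down, a canister meets the clips 8 to 10 mm above home and needs some 7 to 11 N, its weight included, to snap home (slowly, about 25 mm/s: striking the clips fast jolts the wrist). Set down without a push it may stop on the clips, not home
- canister_a: one of three identical-looking closed canisters, upright in the seats in varying order. Origin: centre of its underside, z up its axis. Black spigot 27.5 mm wide, 0 to 20 mm above the origin; black collar 20 to 30 mm (60 mm at its widest); plain aluminium can 52 mm wide, 30 to 102 mm (grip it at 55 to 95 mm); cap to 105 mm. 0.2 to 0.5 kg; any seat may hold the heavy one
- canister_b: second of the three canisters, same shape, size and origin as canister_a. One of the three, soaked with water, weighs at least half as much again as either of the others; nothing but the weight tells them apart
- canister_c: third of the three canisters, same shape, size and origin as canister_a. One of the three, soaked with water, weighs at least half as much again as either of the others; nothing but the weight tells them apart
- torch: black pocket torch lying down, 33 x 122 x 29 mm, origin at the centre of its underside, y along it; a bystander, leave it where it is
- contactor: black contactor block with two copper studs on top, 70 x 60 x 63 mm, origin at the centre of its underside, z up; a bystander, leave it where it is
- spanner_13: steel combination spanner lying flat, 26 x 187 x 8 mm, origin at the centre of its underside, y along it; a bystander, leave it where it is
Mind the look-alikes: they are no part of the job. Leave any green or yellow look-alike of the canister_a alone.

How it is judged:
By the outcome, as a careful person would: the job done as asked, in the order asked, and still so for the second after the job is handed in, while the arm keeps its last pose, push and grip.
It also fails if it takes over 67 s, if anything falls off the work surface, if the arm or the gripper's body presses on something with over 40 N, if the wrist force passes 120 N, or if a joint passes its speed limit or range.

## Working session

There is one attempt and no reset: what is moved stays moved. The work goes in short steps, Python scripts to look and compute and a tool call to move; the robot and the scene stay as the last step left them, time stands still between calls to the robot, and variables do not carry over. Pictures are saved under pics/ and viewed, and the job is handed in when it is done.

Besides the shell and the picture viewer there is one more tool, called after "Emit:" in YAML: its name, and indented under it one key for each argument. arm_command: Moves the arm, as the interface text tells. Its arguments: {"type":"object","properties":{"deltas":{"type":"array"}},"required":["deltas"]}

```bash
mkdir -p pics; cat > h.py <<'E'
import numpy as np, cv2
from station import get_obs, snapshot, job_done, tcp_to_grasp
def save(s,n): cv2.imwrite('pics/'+n,s['pixels'][:,:,::-1])
def cloud(s,pose=None):
    d=s['range_z']; h,w=d.shape
    u,v=np.meshgrid(np.arange(w),np.arange(h))
    p=cv2.undistortPoints(np.stack([u,v],-1).reshape(-1,1,2).astype(np.float64),np.array(s['mtx']),np.array(s['dist'])).reshape(h,w,2)
    P=np.stack([p[...,0]*d,-p[...,1]*d,-d],-1)
    T=np.array(s['pose'] if pose is None else pose)
    W=P@T[:3,:3].T+T[:3,3]; W[d<=0]=np.nan
    return W
E
python3 - <<'E'
from h import *
o=get_obs(); print({k:np.round(v,3) for k,v in o.items()}, tcp_to_grasp if not callable(tcp_to_grasp) else tcp_to_grasp())
for n in['scene','side','wrist']:
    s=snapshot(n); save(s,n+'0.png'); np.savez('/tmp/'+n+'0.npz',**s)
E
```

```text
{'t': np.float64(0.0), 'qpos': array([-1.291,  0.592,  0.048,  1.61 , -0.033,  0.943, -0.034]), 'dq': array([ 0.001,  0.   ,  0.001,  0.   , -0.001,  0.001, -0.001]), 'joint_torque': array([ 1.0000e-03, -5.4869e+01,  1.5470e+00, -1.9812e+01,  9.0000e-03,
        9.0000e-03, -0.0000e+00]), 'tcp_pos': array([0.264, 0.674, 0.23 ]), 'eef_rot': array([ 0.584,  0.398, -0.399, -0.584]), 'force': array([ 0.735,  0.306, -0.566]), 'torque': array([ 0.055,  0.045, -0.027]), 'finger_gap': np.float64(0.085)} 0.0187
```

View pics/scene0.png

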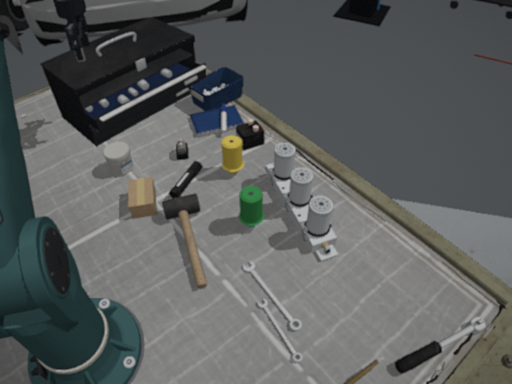

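View pics/side0.png

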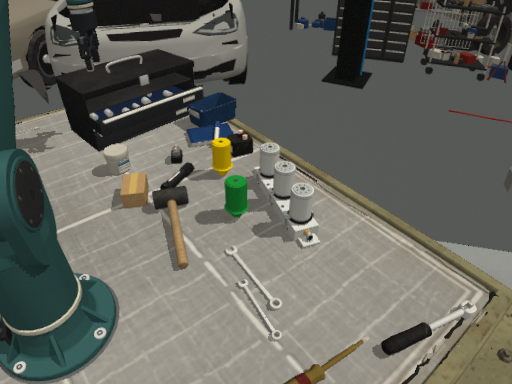

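View pics/wrist0.png

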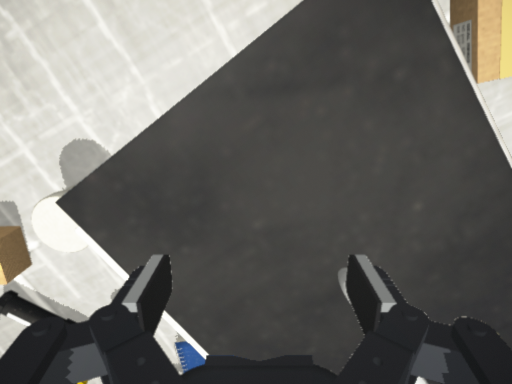

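The scene picture shows three aluminium canisters on the rail at (284,160), (301,185) and (319,215), with the brass fitting at (327,247), which marks the right end. The green (251,205) and yellow (232,155) canisters stand loose off the rail, so they are the look-alikes. Next I'll measure positions.

```bash
python3 - <<'E'
from h import *
from scipy.optimize import least_squares
for n,boxes in [('scene',[(270,140,300,185),(287,166,316,212),(303,194,336,240)]),('side',[(256,140,284,180),(272,160,298,200),(288,182,318,224)])]:
    s=dict(np.load(f'/tmp/{n}0.npz')); W=cloud(s); Z=W[...,2]
    print(n,'pack top z',np.nanmedian(Z[255:300,290:380]) if n=='scene' else np.nanmedian(Z[250:300,300:380]))
    for b in boxes:
        P=W[b[1]:b[3],b[0]:b[2]].reshape(-1,3); P=P[~np.isnan(P[:,0])]
        zt=np.percentile(P[:,2],98)
        top=P[P[:,2]>zt-0.006]; c=(top.max(0)+top.min(0))/2
        sd=P[(P[:,2]<zt-0.012)&(P[:,2]>zt-0.06)]
        f=lambda x:np.hypot(sd[:,0]-x[0],sd[:,1]-x[1])-0.026
        r=least_squares(f,c[:2],loss='soft_l1',f_scale=0.002)
        print(zt.round(4),c.round(4),len(top),len(sd),r.x.round(4),np.median(abs(r.fun)).round(4))
    # tall objects map
s=dict(np.load('/tmp/scene0.npz')); 
c=s['pixels'][110:270,180:370][:,:,::-1]; cv2.imwrite('pics/crop.png',cv2.resize(c,None,fx=4,fy=3.6,interpolation=cv2.INTER_CUBIC))
W=cloud(s)
for nm,(a,b2,c2,d) in dict(green=(240,186,264,226),yellow=(220,136,244,174),contactor=(236,122,264,150),fitting=(312,236,338,262)).items():
    P=W[b2:d,a:c2].reshape(-1,3);P=P[P[:,2]>0.03] if nm!='fitting' else P
    print(nm,np.nanmin(P,0).round(3),np.nanmax(P,0).round(3))
E
```

```text
scene pack top z -0.0005509825904240206
0.1142 [0.5718 0.1275 0.1123] 362 303 [0.5551 0.1324] 0.0048
0.1142 [0.5535 0.038  0.1121] 374 361 [0.532  0.0461] 0.0064
0.1145 [ 0.5441 -0.017   0.1124] 357 370 [ 0.5447 -0.0153] 0.0005
side pack top z -0.0011330032154681646
0.1138 [0.571  0.1282 0.1115] 274 322 [0.555  0.1313] 0.0047
0.1137 [0.5529 0.0376 0.1119] 297 389 [0.5339 0.0433] 0.006
0.1136 [ 0.5439 -0.0157  0.1115] 280 426 [ 0.5446 -0.0142] 0.0006
green [0.413 0.07  0.03 ] [0.465 0.122 0.106]
yellow [0.465 0.246 0.03 ] [0.561 0.36  0.107]
contactor [0.491 0.247 0.03 ] [0.628 0.386 0.103]
fitting [ 0.495 -0.097 -0.004] [ 0.588 -0.03   0.037]
```

View pics/crop.png

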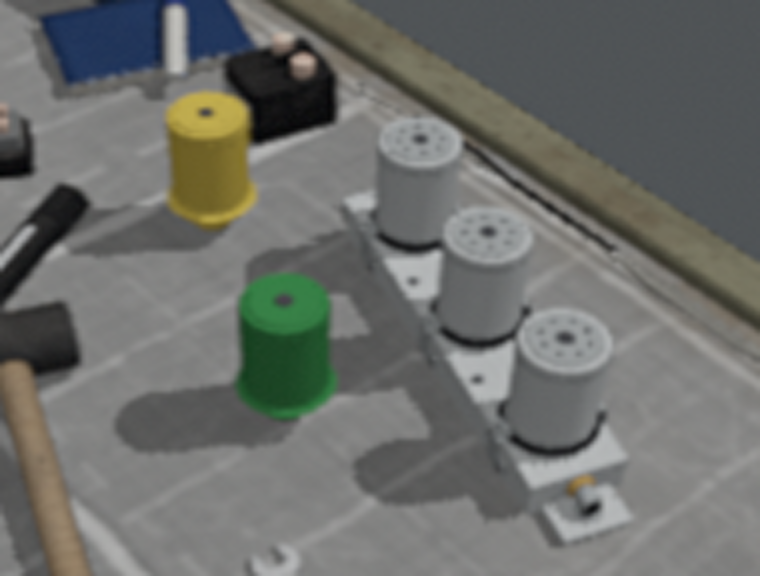

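```bash
cat >> h.py <<'E'
from scipy.optimize import least_squares
from scipy.spatial.transform import Rotation as R
def railfit(W,x0=(0.555,0.08,0.25)):
    P=W.reshape(-1,3);P=P[~np.isnan(P[:,0])]
    P=P[(P[:,2]>0.05)&(P[:,2]<0.12)]
    P=P[(P[:,0]>0.48)&(P[:,0]<0.66)&(P[:,1]<0.23)&(P[:,1]>-0.07)]
    top=P[P[:,2]>0.1115]; sd=P[P[:,2]<0.104]
    def C(x): return np.array([[x[0]-np.sin(x[2])*k,x[1]+np.cos(x[2])*k] for k in(.095,0,-.095)])
    def f(x):
        c=C(x); d=np.hypot(*(sd[:,None,:2]-c[None]).transpose(2,0,1)).T-0.026
        i=abs(d).argmin(0); r=d[i,np.arange(len(sd))]
        e=np.hypot(*(top[:,None,:2]-c[None]).transpose(2,0,1)).T.min(0)-0.026
        return np.r_[r,np.maximum(e,0)]
    best=None
    for yw in(-.3,-.15,0,.15,.3):
      for dy in(-.01,0.01):
        r=least_squares(f,(x0[0],x0[1]+dy,yw),loss='soft_l1',f_scale=0.002)
        if best is None or r.cost<best.cost: best=r
    return best.x,C(best.x),np.median(abs(best.fun)),len(sd)
E
python3 - <<'E'
from h import *
for n in('scene','side'):
    W=cloud(dict(np.load(f'/tmp/{n}0.npz')))
    x,c,m,k=railfit(W); print(n,x.round(4),c.round(4).tolist(),m,k)
    T=W[(W[...,2]>0.1115)&(W[...,2]<.12)]
    for q in c: print(T[np.hypot(*(T[:,:2]-q).T)<.03].mean(0).round(4))
o=get_obs(); M=R.from_quat(o['eef_rot']).as_matrix(); print(M.round(3),o['tcp_pos'])
E
```

```text
scene [ 0.5632  0.0777 -0.1964] [[0.5818, 0.1708], [0.5632, 0.0777], [0.5447, -0.0155]] 0.0002233710675658175 1055
[0.5804 0.1688 0.1131]
[0.5611 0.0756 0.113 ]
[ 0.5436 -0.0165  0.1132]
side [ 0.5632  0.0786 -0.1977] [[0.5819, 0.1718], [0.5632, 0.0786], [0.5445, -0.0145]] 0.00032512237645545075 1080
[0.5802 0.169  0.1129]
[0.5628 0.0758 0.1128]
[ 0.5437 -0.0166  0.1128]
[[ 0.364 -0.001 -0.931]
 [ 0.931 -0.002  0.364]
 [-0.002 -1.    -0.   ]] [0.26376801 0.67461492 0.23040239]
```

```bash
python3 - <<'E'
from h import *
W=cloud(dict(np.load('/tmp/scene0.npz')))
P=W.reshape(-1,3); P=P[~np.isnan(P[:,0])]
for x0 in np.arange(.1,.8,.1):
    print(round(x0,1),[ (round(float(P[m][:,2].max()),2) if (m:=((P[:,0]>x0)&(P[:,0]<=x0+.1)&(P[:,1]>y0)&(P[:,1]<=y0+.1))).any() else None) for y0 in np.arange(-.1,.9,.1)])
E
```

```text
0.1 [0.01, 0.01, 0.56, 0.0, 0.0, 0.0, 0.2, 0.2, 0.2, 0.0]
0.2 [0.02, 0.03, 0.04, 0.05, 0.05, 0.07, 0.31, 0.4, 0.33, 0.2]
0.3 [0.01, 0.01, 0.05, 0.05, 0.04, 0.04, 0.2, 0.37, 0.31, 0.2]
0.4 [0.0, 0.11, 0.11, 0.11, 0.04, 0.05, 0.13, 0.2, 0.23, 0.2]
0.5 [0.12, 0.12, 0.12, 0.1, 0.06, 0.03, 0.13, 0.2, 0.2, 0.2]
0.6 [0.0, 0.01, 0.11, 0.01, 0.06, 0.02, 0.07, 0.07, -0.0, None]
0.7 [0.01, 0.01, 0.0, -0.0, -0.0, -0.0, 0.07, 0.07, -0.1, None]
```

Emit:
arm_command:
  deltas: [0, 0, 40, 0, 0, 0, 0, 80, 0, 0, 20, -50, 80, -0.15, 0, 45, -100, 80, -0.3, 0, 75, -150, 80, -0.45, 0]

```text
t: 0.78
tcp_pos: [0.3389, 0.523, 0.3102]
eef_rot: [0.659, 0.256, -0.258, -0.658]
force: [1.3, -0.3, -0.1]
finger_gap: 0.0854
```

Emit:
arm_command:
  deltas: [30, -44, 0, -0.15, 0, 60, -88, 0, -0.3, 0, 90, -132, 0, -0.45, 0, 122, -176, -20, -0.6, 0, 150, -220, -40, -0.75, 0]

```text
t: 1.4
tcp_pos: [0.4899, 0.3016, 0.2701]
eef_rot: [-0.707, 0.004, -0.003, 0.707]
force: [1.0, 0.4, -0.2]
finger_gap: 0.0855
```

```bash
cat > n.py <<'E'
from h import *
import sys
o=get_obs(); M=R.from_quat(o['eef_rot']).as_matrix(); a=np.arctan2(M[1,0],M[0,0])
print('t',o['t'],'tcp',o['tcp_pos'].round(4),'yaw',a.round(4),'toolz',M[:,1].round(4),'F',o['force'].round(2),'tq',o['torque'].round(3),'gap',o['finger_gap'],'q',o['qpos'].round(2))
tx,ty,tz,ya=map(float,sys.argv[1:5]); print('need',((np.array([tx,ty,tz])-o['tcp_pos'])*1000).round(1),round(ya-a,4))
E
python3 n.py .582 .171 .16 -.197
```

```text
t 1.4 tcp [0.4899 0.3016 0.2701] yaw -0.0106 toolz [-1.1e-03  7.0e-04 -1.0e+00] F [ 0.99  0.4  -0.15] tq [-0.025 -0.011 -0.007] gap 0.08547085505640323 q [-0.94  0.38  0.41  1.93 -0.2   0.87 -0.44]
need [  92.1 -130.6 -110.1] -0.1864
```

Emit:
arm_command:
  deltas: [28, -42, -15, -0.06, 0, 60, -85, -35, -0.12, 0, 92, -130, -55, -0.187, 0, 92, -130.6, -70, -0.187, 0, 92, -130.6, -70, -0.187, 0]

```text
t: 2.02
tcp_pos: [0.5805, 0.1711, 0.1985]
eef_rot: [0.704, -0.071, 0.068, -0.704]
force: [-0.1, 0.1, -0.6]
finger_gap: 0.0855
```

```bash
python3 n.py .582 .171 .071 -.197; python3 - <<'E'
from h import *
o=get_obs(); s=snapshot('wrist'); save(s,'w1.png')
T=np.eye(4);T[:3,:3]=R.from_quat(o['eef_rot']).as_matrix();T[:3,3]=o['tcp_pos']
W=cloud(s,T@np.array(s['mount']))
np.save('/tmp/W1.npy',W)
P=W[(W[...,2]>.105)&(W[...,2]<.122)]
print(len(P),P.min(0),P.max(0))
for q in [(.582,.171),(.5632,.0781)]:
    r=P[np.hypot(*(P[:,:2]-q).T)<.035]; 
    if len(r): print(len(r),r.min(0).round(4),r.max(0).round(4),((r.min(0)+r.max(0))/2).round(4), np.median(r[:,2]))
E
```

```text
t 2.025 tcp [0.5805 0.1711 0.1985] yaw -0.1977 toolz [-4.7e-03  3.0e-04 -1.0e+00] F [-0.14  0.07 -0.59] tq [-0.001 -0.016  0.008] gap 0.0854898276675098 q [-0.67  0.51  0.43  1.93 -0.3   0.77 -0.26]
need [ 1.500e+00 -1.000e-01 -1.275e+02] 0.0007
5784 [0.4367214  0.00245983 0.10500105] [0.60866068 0.29410144 0.1160727 ]
3171 [0.557  0.1443 0.1051] [0.6087 0.1968 0.1161] [0.5828 0.1705 0.1106] 0.1129490681643345
2328 [0.5385 0.0521 0.105 ] [0.5897 0.104  0.116 ] [0.5641 0.078  0.1105] 0.11309327727077342
```

View pics/w1.png

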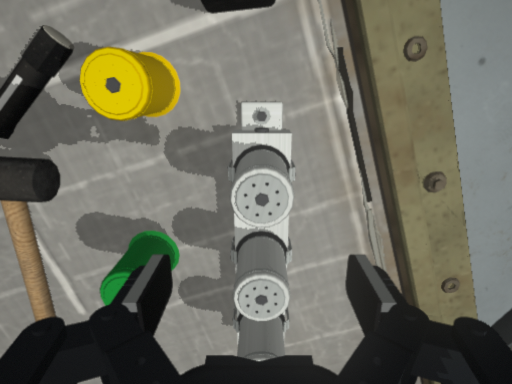

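The wrist view shows the left canister at (262,200) and the middle one at (262,297), both agreeing with the other cameras to within 1 mm. I'll descend and grip.

Emit:
arm_command:
  deltas: [1.5, 0, -45, 0, 0, 1.5, 0, -85, 0, 0, 1.5, 0, -115, 0, 0, 1.5, 0, -132.5, 0, 0, 1.5, 0, -132.5, 0, 0]

```text
t: 2.7
tcp_pos: [0.5816, 0.1734, 0.0665]
eef_rot: [-0.703, 0.07, -0.067, 0.704]
force: [-0.2, -0.3, 0.4]
finger_gap: 0.0854
```

```bash
python3 n.py .582 .171 .066 -.197
```

```text
t 2.7 tcp [0.5816 0.1734 0.0665] yaw -0.194 toolz [-0.0045  0.0016 -1.    ] F [-0.17 -0.35  0.41] tq [-0.019  0.014  0.038] gap 0.0854427262649669 q [-0.58  0.69  0.31  1.99 -0.41  0.52 -0.17]
need [ 0.4 -2.4 -0.5] -0.003
```

Emit:
arm_command:
  deltas: [0.4, -2.4, 0, -0.003, 0, 0.4, -2.4, 0, -0.003, 0, 0.4, -2.4, 0, -0.003, 0.3, 0.4, -2.4, 0, -0.003, 0.3, 0.4, -2.4, 0, -0.003, 0.35]

```text
t: 3.32
tcp_pos: [0.582, 0.1711, 0.0666]
eef_rot: [-0.703, 0.071, -0.068, 0.704]
force: [0.8, -0.2, 0.3]
finger_gap: 0.0555
```

```bash
python3 n.py .582 .171 .066 -.197
```

```text
t 3.325 tcp [0.582  0.1711 0.0666] yaw -0.197 toolz [-0.0043  0.0017 -1.    ] F [ 0.8  -0.17  0.27] tq [-0.021 -0.002 -0.008] gap 0.05550021559099104 q [-0.58  0.69  0.32  1.99 -0.41  0.52 -0.16]
need [-0.  -0.1 -0.6] -0.0
```

Emit:
arm_command:
  deltas: [0, 0, 0, 0, 1, 0, 0, 0, 0, 1, 0, 0, 0, 0, 1, 0, 0, 0, 0, 1]

```text
t: 3.82
tcp_pos: [0.5823, 0.1711, 0.0669]
eef_rot: [-0.703, 0.071, -0.068, 0.704]
force: [-1.2, -0.9, 4.6]
finger_gap: 0.0506
```

```bash
python3 n.py .582 .171 .066 -.197
```

```text
t 3.825 tcp [0.5823 0.1711 0.0669] yaw -0.1971 toolz [-0.0038  0.0019 -1.    ] F [-1.24 -0.91  4.56] tq [-0.079  0.079  0.004] gap 0.05061029503543992 q [-0.58  0.69  0.32  1.99 -0.41  0.52 -0.16]
need [-0.3 -0.1 -0.9] 0.0001
```

Emit:
arm_command:
  deltas: [0, 0, 3, 0, 1, 0, 0, 6, 0, 1, 0, 0, 10, 0, 1, 0, 0, 16, 0, 1, 0, 0, 24, 0, 1]

```text
t: 4.45
tcp_pos: [0.582, 0.1712, 0.0915]
eef_rot: [-0.703, 0.071, -0.068, 0.704]
force: [-0.2, 0.1, -2.6]
finger_gap: 0.0509
```

```bash
python3 n.py .582 .171 .127 -.197
```

```text
t 4.45 tcp [0.582  0.1712 0.0915] yaw -0.197 toolz [-0.0044  0.002  -1.    ] F [-0.24  0.1  -2.6 ] tq [-0.005  0.03   0.001] gap 0.05085022254265465 q [-0.6   0.66  0.34  1.98 -0.4   0.57 -0.18]
need [ 0.  -0.2 35.5] -0.0
```

Emit:
arm_command:
  deltas: [0, 0, 15, 0, 1, 0, 0, 28, 0, 1, 0, 0, 36, 0, 1, 0, 0, 36, 0, 1, 0, 0, 36, 0, 1]

```text
t: 5.08
tcp_pos: [0.5816, 0.1712, 0.1273]
eef_rot: [-0.703, 0.071, -0.068, 0.704]
force: [-0.2, -0.3, -1.9]
finger_gap: 0.051
```

```bash
cat > w.py <<'E'
from h import *
import sys
L=[];J=[]
for i in range(10):
    o=get_obs(); L.append(o['force']);J.append(o['joint_torque'])
    s=snapshot(sys.argv[1]) 
save(s,sys.argv[2])
L=np.array(L); print('F mean',L.mean(0).round(3),'sd',L.std(0).round(3),'tau',np.mean(J,0).round(3))
E
python3 w.py side heft1.png; python3 n.py .582 .171 .067 -.197
```

```text
F mean [ 0.153 -0.234 -2.184] sd [0.219 0.544 0.431] tau [-1.1000e-02 -4.8838e+01  5.8390e+00 -1.4132e+01  3.0000e-03  1.9000e-02
 -0.0000e+00]
t 5.575 tcp [0.582  0.1711 0.1274] yaw -0.1971 toolz [-0.0046  0.002  -1.    ] F [ 0.2   0.16 -3.12] tq [-0.004 -0.064 -0.011] gap 0.050893810314136326 q [-0.62  0.61  0.38  1.97 -0.37  0.64 -0.2 ]
need [  0.   -0.1 -60.4] 0.0001
```

View pics/heft1.png

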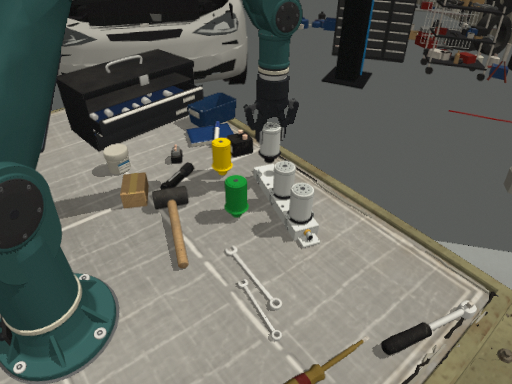

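Emit:
arm_command:
  deltas: [0, 0, -15, 0, 1, 0, 0, -28, 0, 1, 0, 0, -36, 0, 1, 0, 0, -36, 0, 1, 0, 0, -36, 0, 1]

```text
t: 6.2
tcp_pos: [0.5823, 0.1711, 0.0915]
eef_rot: [-0.703, 0.071, -0.068, 0.704]
force: [-0.1, -0.0, -2.6]
finger_gap: 0.0508
```

```bash
python3 n.py .5821 .1711 .067 -.197
```

```text
t 6.2 tcp [0.5823 0.1711 0.0915] yaw -0.1972 toolz [-0.0041  0.002  -1.    ] F [-0.11 -0.02 -2.57] tq [-0.045 -0.02   0.024] gap 0.050753342337713496 q [-0.6   0.66  0.34  1.98 -0.4   0.57 -0.18]
need [ -0.2   0.  -24.5] 0.0002
```

Emit:
arm_command:
  deltas: [0, 0, -4, 0, 1, 0, 0, -8, 0, 1, 0, 0, -11, 0, 1, 0, 0, -13.5, 0, 1, 0, 0, -16, 0, 1]

```text
t: 6.82
tcp_pos: [0.5831, 0.1712, 0.0762]
eef_rot: [-0.703, 0.071, -0.069, 0.704]
force: [-1.2, -0.4, 7.4]
finger_gap: 0.0507
```

Emit:
arm_command:
  deltas: [0, 0, -3, 0, 1, 0, 0, -6, 0, 1, 0, 0, -9, 0, 1, 0, 0, -9, 0, 1]

```text
t: 7.32
tcp_pos: [0.583, 0.1711, 0.067]
eef_rot: [-0.703, 0.071, -0.068, 0.704]
force: [-0.8, -0.5, 0.4]
finger_gap: 0.0508
```

```bash
python3 n.py .5821 .1711 .067 -.197
```

```text
t 7.325 tcp [0.583  0.1711 0.067 ] yaw -0.1974 toolz [-0.0031  0.0025 -1.    ] F [-0.77 -0.47  0.37] tq [-0.025  0.225  0.043] gap 0.05079287686390333 q [-0.58  0.69  0.32  1.99 -0.42  0.52 -0.16]
need [-0.9 -0.   0. ] 0.0004
```

Emit:
arm_command:
  deltas: [-0.5, 0, -1, 0, 1, -0.5, 0, -2, 0, 1, -0.5, 0, -2, 0, 1]

```text
t: 7.7
tcp_pos: [0.5829, 0.1712, 0.0669]
eef_rot: [-0.702, 0.071, -0.069, 0.705]
force: [-3.9, -0.5, 14.0]
finger_gap: 0.0505
```

```bash
python3 n.py .5821 .1711 .067 -.197
```

```text
t 7.7 tcp [0.5829 0.1712 0.0669] yaw -0.1975 toolz [-0.0026  0.0036 -1.    ] F [-3.9  -0.53 14.02] tq [-0.141  0.866  0.041] gap 0.05047512693353403 q [-0.58  0.69  0.31  1.99 -0.42  0.52 -0.16]
need [-0.8 -0.1  0.1] 0.0005
```

Force rises to 14 N at the original home height, so it has bottomed out. Release and rise.

Emit:
arm_command:
  deltas: [0, 0, 0, 0, 0.7, 0, 0, 0, 0, 0.2, 0, 0, 0, 0, 0, 0, 0, 0, 0, 0, 0, 0, 25, 0, 0]

```text
t: 8.32
tcp_pos: [0.5814, 0.1709, 0.0904]
eef_rot: [-0.703, 0.072, -0.067, 0.704]
force: [0.2, -0.4, -0.9]
finger_gap: 0.0855
```

```bash
python3 n.py .5635 .078 .14 -.197
```

```text
t 8.325 tcp [0.5814 0.1709 0.0904] yaw -0.1974 toolz [-0.0066  0.0023 -1.    ] F [ 0.24 -0.42 -0.93] tq [-0.006 -0.06  -0.039] gap 0.08549525493576084 q [-0.59  0.66  0.34  1.98 -0.4   0.57 -0.18]
need [-17.9 -92.9  49.6] 0.0004
```

Emit:
arm_command:
  deltas: [0, 0, 45, 0, 0, -4, -20, 80, 0, 0, -11, -55, 95, 0, 0, -17.9, -92.9, 95, 0, 0, -17.9, -92.9, 95, 0, 0]

```text
t: 8.95
tcp_pos: [0.5628, 0.0737, 0.1859]
eef_rot: [0.703, -0.074, 0.07, -0.703]
force: [0.6, 0.6, -1.5]
finger_gap: 0.0854
```

```bash
cat > look.py <<'E'
from h import *
import sys
o=get_obs(); s=snapshot('wrist'); save(s,sys.argv[1])
T=np.eye(4);T[:3,:3]=R.from_quat(o['eef_rot']).as_matrix();T[:3,3]=o['tcp_pos']
W=cloud(s,T@np.array(s['mount']))
P=W[(W[...,2]>.109)&(W[...,2]<.135)]
for q in [(.582,.171),(.5635,.078),(.545,-.015)]:
    r=P[np.hypot(*(P[:,:2]-q).T)<.035]
    if len(r)>50: print(len(r),((r.min(0)+r.max(0))/2).round(4), 'top',np.median(r[:,2]).round(4))
E
python3 look.py w2.png;  python3 n.py .5635 .078 .066 -.197
```

```text
5241 [0.5834 0.1706 0.1127] top 0.113
3411 [0.5639 0.0777 0.1126] top 0.113
2382 [ 0.5453 -0.0156  0.1127] top 0.1132
t 9.0 tcp [0.5633 0.0763 0.1856] yaw -0.2009 toolz [-0.0064  0.0021 -1.    ] F [-0.45  0.97 -0.42] tq [ 0.031 -0.025 -0.04 ] gap 0.08552694387965404 q [-0.52  0.49  0.43  2.01 -0.31  0.71 -0.1 ]
need [   0.2    1.7 -119.6] 0.0039
```

View pics/w2.png

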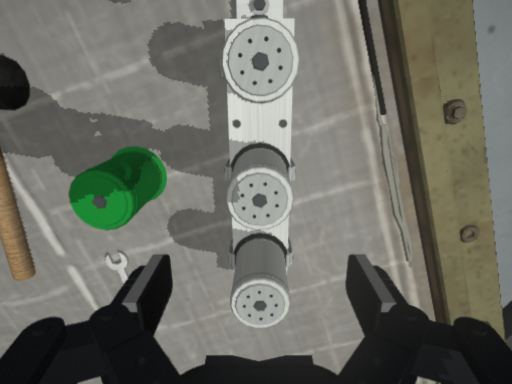

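The left canister, at (260,60), is back home: its top is at 0.113, as before and level with the others. Now the middle one, at (260,200).

Emit:
arm_command:
  deltas: [0.2, 1.7, -35, 0.004, 0, 0.2, 1.7, -70, 0.004, 0, 0.2, 1.7, -100, 0.004, 0, 0.2, 1.7, -119.5, 0.004, 0, 0.2, 1.7, -119.5, 0.004, 0]

```text
t: 9.62
tcp_pos: [0.5624, 0.0794, 0.0643]
eef_rot: [-0.703, 0.072, -0.065, 0.704]
force: [-0.5, 0.5, -0.2]
finger_gap: 0.0854
```

```bash
python3 n.py .5637 .078 .066 -.197
```

```text
t 9.625 tcp [0.5624 0.0794 0.0643] yaw -0.195 toolz [-0.0101  0.0022 -0.9999] F [-0.46  0.54 -0.19] tq [-0.008 -0.027  0.002] gap 0.08544530776235973 q [-0.43  0.67  0.3   2.07 -0.42  0.47 -0.  ]
need [ 1.3 -1.4  1.7] -0.002
```

Emit:
arm_command:
  deltas: [1.3, -1.4, 2, -0.002, 0, 1.3, -1.4, 2, -0.002, 0.3, 1.3, -1.4, 2, -0.002, 0.35, 1.3, -1.4, 2, -0.002, 0.35]

```text
t: 10.12
tcp_pos: [0.5639, 0.0781, 0.0668]
eef_rot: [-0.703, 0.073, -0.066, 0.704]
force: [0.0, 1.0, -0.1]
finger_gap: 0.0552
```

```bash
python3 n.py .5637 .078 .066 -.197
```

```text
t 10.125 tcp [0.5639 0.0781 0.0668] yaw -0.1971 toolz [-0.0092  0.0024 -1.    ] F [ 0.02  1.01 -0.06] tq [-0.063 -0.05  -0.074] gap 0.05522230264645564 q [-0.43  0.66  0.3   2.07 -0.42  0.48 -0.  ]
need [-0.2 -0.1 -0.8] 0.0001
```

Emit:
arm_command:
  deltas: [0, 0, 0, 0, 1, 0, 0, 0, 0, 1, 0, 0, 0, 0, 1, 0, 0, 0, 0, 1]

```text
t: 10.62
tcp_pos: [0.564, 0.0781, 0.0671]
eef_rot: [-0.703, 0.073, -0.066, 0.704]
force: [-2.2, 0.9, 6.0]
finger_gap: 0.0512
```

Emit:
arm_command:
  deltas: [0, 0, 3, 0, 1, 0, 0, 6, 0, 1, 0, 0, 10, 0, 1, 0, 0, 16, 0, 1, 0, 0, 24, 0, 1]

```text
t: 11.25
tcp_pos: [0.5639, 0.078, 0.0917]
eef_rot: [-0.703, 0.073, -0.066, 0.704]
force: [-1.0, -0.1, -2.7]
finger_gap: 0.0509
```

Emit:
arm_command:
  deltas: [0, 0, 15, 0, 1, 0, 0, 28, 0, 1, 0, 0, 36, 0, 1, 0, 0, 36, 0, 1, 0, 0, 36, 0, 1]

```text
t: 11.88
tcp_pos: [0.5636, 0.0781, 0.1275]
eef_rot: [-0.703, 0.073, -0.066, 0.704]
force: [-0.7, -0.5, -1.9]
finger_gap: 0.051
```

```bash
python3 w.py side heft2.png; python3 n.py .5639 .0781 .067 -.197
```

```text
F mean [-0.287 -0.11  -2.491] sd [0.512 0.387 0.482] tau [-1.4000e-02 -4.5957e+01  5.3390e+00 -1.3206e+01  4.0000e-03  3.9000e-02
 -0.0000e+00]
t 12.375 tcp [0.5639 0.078  0.1276] yaw -0.1972 toolz [-0.0095  0.0028 -1.    ] F [ 0.71 -0.21 -2.33] tq [ 0.03   0.017 -0.016] gap 0.050715186945129415 q [-0.48  0.57  0.37  2.05 -0.37  0.6  -0.05]
need [  0.    0.1 -60.6] 0.0002
```

View pics/heft2.png

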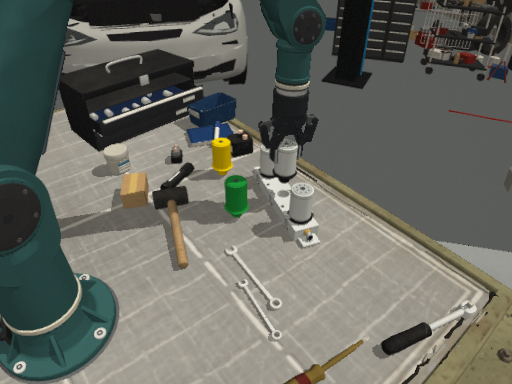

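Middle weighs about 2.5 N and left about 2.2 N, so neither stands out as 1.5 times the other and the right one is probably the heavy one. I'll put the middle one back first.

Emit:
arm_command:
  deltas: [0, 0, -15, 0, 1, 0, 0, -28, 0, 1, 0, 0, -36, 0, 1, 0, 0, -36, 0, 1, 0, 0, -36, 0, 1]

```text
t: 13.0
tcp_pos: [0.5641, 0.0779, 0.0917]
eef_rot: [-0.703, 0.073, -0.066, 0.704]
force: [-0.6, 0.9, -2.5]
finger_gap: 0.0507
```

```bash
python3 n.py .5639 .0781 .067 -.197
```

```text
t 13.0 tcp [0.5641 0.0779 0.0917] yaw -0.1973 toolz [-0.0091  0.0027 -1.    ] F [-0.56  0.85 -2.47] tq [ 0.011 -0.044  0.004] gap 0.050728377399131566 q [-0.45  0.63  0.33  2.06 -0.4   0.52 -0.02]
need [ -0.2   0.2 -24.7] 0.0003
```

Emit:
arm_command:
  deltas: [0, 0, -4, 0, 1, 0, 0, -8, 0, 1, 0, 0, -11, 0, 1, 0, 0, -13.5, 0, 1, 0, 0, -16, 0, 1]

```text
t: 13.62
tcp_pos: [0.5645, 0.078, 0.0762]
eef_rot: [-0.703, 0.073, -0.067, 0.704]
force: [-1.4, 0.2, 6.5]
finger_gap: 0.0512
```

Emit:
arm_command:
  deltas: [0, 0, -3, 0, 1, 0, 0, -6, 0, 1, 0, 0, -9, 0, 1, 0, 0, -9, 0, 1]

```text
t: 14.12
tcp_pos: [0.5645, 0.078, 0.0671]
eef_rot: [-0.703, 0.073, -0.067, 0.704]
force: [-1.9, 1.4, 1.9]
finger_gap: 0.0505
```

Emit:
arm_command:
  deltas: [-0.2, 0, -1, 0, 1, -0.2, 0, -2, 0, 1, -0.2, 0, -2, 0, 1]

```text
t: 14.5
tcp_pos: [0.5645, 0.078, 0.067]
eef_rot: [-0.702, 0.073, -0.067, 0.705]
force: [-4.6, -0.3, 17.5]
finger_gap: 0.0508
```

```bash
python3 n.py .5639 .0781 .067 -.197
```

```text
t 14.5 tcp [0.5645 0.078  0.067 ] yaw -0.1979 toolz [-0.0084  0.0045 -1.    ] F [-4.58 -0.33 17.49] tq [0.022 0.916 0.   ] gap 0.05080440249469912 q [-0.43  0.66  0.3   2.07 -0.43  0.48  0.  ]
need [-0.6  0.1 -0. ] 0.0009
```

Emit:
arm_command:
  deltas: [0, 0, 0, 0, 0.7, 0, 0, 0, 0, 0.2, 0, 0, 0, 0, 0, 0, 0, 0, 0, 0, 0, 0, 25, 0, 0]

```text
t: 15.12
tcp_pos: [0.5631, 0.0778, 0.0907]
eef_rot: [-0.703, 0.074, -0.065, 0.705]
force: [0.1, 0.1, -0.6]
finger_gap: 0.0852
```

Emit:
arm_command:
  deltas: [0, 0, 45, 0, 0, -4, -20, 80, 0, 0, -11, -55, 95, 0, 0, -18.5, -93, 95, 0, 0, -18.5, -93, 95, 0, 0]

```text
t: 15.75
tcp_pos: [0.5437, -0.0192, 0.1862]
eef_rot: [-0.703, 0.076, -0.068, 0.704]
force: [0.3, 0.3, -0.0]
finger_gap: 0.0853
```

```bash
python3 look.py w3.png;  python3 n.py .545 -.0152 .067 -.197
```

```text
5205 [0.5646 0.0771 0.1127] top 0.113
3398 [ 0.5452 -0.0154  0.1124] top 0.113
t 15.8 tcp [ 0.5442 -0.0168  0.1858] yaw -0.2013 toolz [-0.0122  0.0035 -0.9999] F [0.23 1.63 0.3 ] tq [ 0.048 -0.038  0.008] gap 0.08538499108931943 q [-0.37  0.46  0.43  2.06 -0.31  0.69  0.06]
need [   0.8    1.6 -118.8] 0.0043
```

View pics/w3.png

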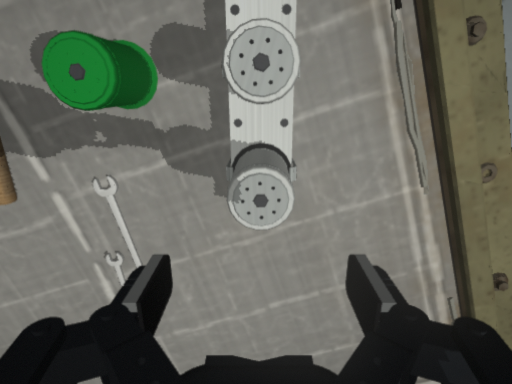

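The middle canister, at (260,60), is home with its top at 0.113. Next is the right one, at (260,200).

Emit:
arm_command:
  deltas: [1.5, 0.5, -35, 0.004, 0, 1.5, 0.5, -70, 0.004, 0, 1.5, 0.5, -100, 0.004, 0, 1.5, 0.5, -118, 0.004, 0, 1.5, 0.5, -118, 0.004, 0]

```text
t: 16.42
tcp_pos: [0.545, -0.0155, 0.0666]
eef_rot: [-0.703, 0.075, -0.064, 0.705]
force: [-0.5, -0.5, 0.9]
finger_gap: 0.0854
```

```bash
python3 n.py .5451 -.0152 .067 -.197
```

```text
t 16.425 tcp [ 0.545  -0.0155  0.0666] yaw -0.1964 toolz [-0.0148  0.0038 -0.9999] F [-0.49 -0.51  0.89] tq [-0.01  -0.002 -0.057] gap 0.08542030145248732 q [-0.27  0.65  0.3   2.12 -0.43  0.45  0.17]
need [0.1 0.3 0.4] -0.0006
```

Emit:
arm_command:
  deltas: [0, 0.3, 0, 0, 0.3, 0, 0.3, 0, 0, 0.35, 0, 0.3, 0, 0, 0.35]

```text
t: 16.8
tcp_pos: [0.5456, -0.0151, 0.0674]
eef_rot: [-0.703, 0.074, -0.064, 0.705]
force: [-0.2, -0.8, -0.4]
finger_gap: 0.0554
```

Emit:
arm_command:
  deltas: [0, 0, 0, 0, 1, 0, 0, 0, 0, 1, 0, 0, 0, 0, 1, 0, 0, 0, 0, 1]

```text
t: 17.3
tcp_pos: [0.5454, -0.015, 0.0678]
eef_rot: [-0.703, 0.074, -0.064, 0.705]
force: [-2.3, 0.6, 5.9]
finger_gap: 0.0508
```

Emit:
arm_command:
  deltas: [0, 0, 3, 0, 1, 0, 0, 6, 0, 1, 0, 0, 10, 0, 1, 0, 0, 16, 0, 1, 0, 0, 24, 0, 1]

```text
t: 17.92
tcp_pos: [0.5454, -0.0151, 0.0924]
eef_rot: [-0.703, 0.074, -0.064, 0.705]
force: [-0.7, 0.7, -5.3]
finger_gap: 0.0509
```

Emit:
arm_command:
  deltas: [0, 0, 15, 0, 1, 0, 0, 28, 0, 1, 0, 0, 36, 0, 1, 0, 0, 36, 0, 1, 0, 0, 36, 0, 1]

```text
t: 18.55
tcp_pos: [0.545, -0.015, 0.1282]
eef_rot: [-0.703, 0.074, -0.064, 0.705]
force: [0.4, -0.1, -3.6]
finger_gap: 0.0513
```

```bash
python3 w.py side heft3.png; python3 n.py .545 -.0152 .067 -.197
```

```text
F mean [ 0.123  0.293 -4.293] sd [0.409 0.637 0.512] tau [-1.6000e-02 -4.5225e+01  5.2510e+00 -1.3117e+01  8.0000e-03  6.7000e-02
 -0.0000e+00]
t 19.05 tcp [ 0.5453 -0.0151  0.1283] yaw -0.1965 toolz [-0.0137  0.0043 -0.9999] F [-0.13 -0.2  -4.95] tq [-0.028 -0.054  0.043] gap 0.050529249154441964 q [-0.33  0.55  0.38  2.1  -0.37  0.57  0.12]
need [ -0.3  -0.1 -61.3] -0.0005
```

View pics/heft3.png

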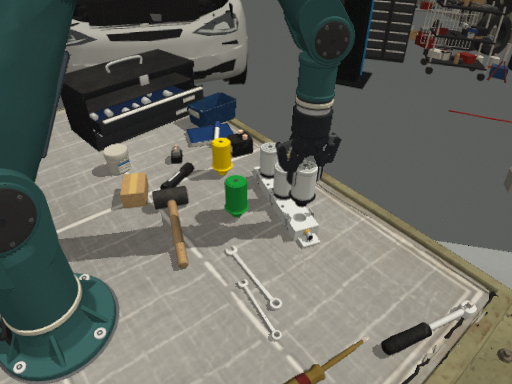

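The right canister weighs about 4.3 N against 2.2 and 2.5 N, so it is the heavy one. I'll raise it another 100 mm, which puts its underside near 170 mm.

Emit:
arm_command:
  deltas: [0, 0, 20, 0, 1, 0, 0, 45, 0, 1, 0, 0, 70, 0, 1, 0, 0, 90, 0, 1, 0, 0, 100, 0, 1]

```text
t: 19.68
tcp_pos: [0.5456, -0.0152, 0.2293]
eef_rot: [-0.702, 0.074, -0.065, 0.705]
force: [-0.1, 0.5, -4.8]
finger_gap: 0.0509
```

Emit:
arm_command:
  deltas: [0, 0, 0, 0, 1, 0, 0, 0, 0, 1, 0, 0, 0, 0, 1]

```text
t: 20.05
tcp_pos: [0.545, -0.0152, 0.2284]
eef_rot: [-0.703, 0.074, -0.064, 0.705]
force: [-0.2, -0.6, -4.0]
finger_gap: 0.051
```

```bash
python3 n.py .545 -.015 .228 -.197; python3 - <<'E'
from h import *
for n in('scene','side'):
    s=snapshot(n); save(s,n+'9.png'); W=cloud(s)
    P=W[(W[...,2]>.109)&(W[...,2]<.135)]
    for q in [(.582,.171),(.5635,.078)]:
        r=P[np.hypot(*(P[:,:2]-q).T)<.03]
        if len(r)>20: print(n,q,len(r),r.mean(0).round(4),np.median(r[:,2]).round(4))
    P=W.reshape(-1,3);r=P[(np.hypot(P[:,0]-.545,P[:,1]+.015)<.034)&(P[:,2]>.06)]; print('held lowest',np.sort(r[:,2])[:5].round(4))
s=dict(pixels=np.hstack([cv2.resize(np.ascontiguousarray(cv2.imread('pics/%s9.png'%n)[100:280,220:370]),(400,480)) for n in('scene','side')]))
cv2.imwrite('pics/fin.png',s['pixels'])
E
```

```text
t 20.05 tcp [ 0.545  -0.0152  0.2284] yaw -0.1966 toolz [-0.014   0.0044 -0.9999] F [-0.18 -0.61 -3.98] tq [-0.016 -0.023  0.017] gap 0.0509769735945738 q [-0.41  0.41  0.47  2.02 -0.27  0.78  0.03]
need [ 0.   0.2 -0.4] -0.0004
scene (0.582, 0.171) 233 [0.5804 0.1681 0.1122] 0.1124
scene (0.5635, 0.078) 269 [0.5608 0.0754 0.1124] 0.1126
held lowest [0.1708 0.1722 0.1723 0.1729 0.1731]
side (0.582, 0.171) 166 [0.5799 0.1679 0.1122] 0.1123
side (0.5635, 0.078) 210 [0.5612 0.0751 0.1121] 0.1122
held lowest [0.171  0.1712 0.1713 0.1719 0.1722]
```

View pics/fin.png

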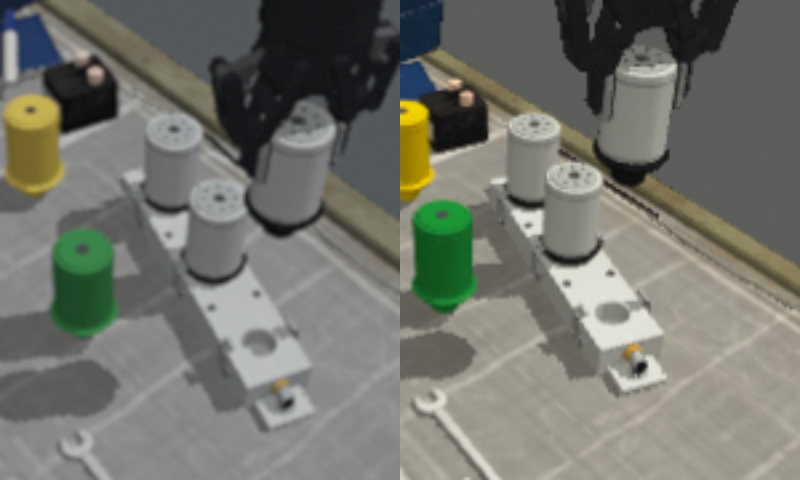

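The right seat is empty and its canister is held upright above it, with both dry ones seated. One like-for-like height comparison against the start pictures, then I'll hand in.

```bash
python3 - <<'E'
from h import *
for n in('scene','side'):
    W=cloud(dict(np.load(f'/tmp/{n}0.npz')))
    P=W[(W[...,2]>.109)&(W[...,2]<.135)]
    for q in [(.582,.171),(.5635,.078)]:
        r=P[np.hypot(*(P[:,:2]-q).T)<.03]; print(n,q,len(r),r.mean(0).round(4),np.median(r[:,2]).round(4))
E
```

```text
scene (0.582, 0.171) 240 [0.5795 0.1679 0.1123] 0.1124
scene (0.5635, 0.078) 282 [0.561  0.0749 0.1124] 0.1125
side (0.582, 0.171) 164 [0.5793 0.1678 0.1122] 0.1125
side (0.5635, 0.078) 211 [0.5605 0.0748 0.1121] 0.1121
```

```bash
python3 -c "
from station import job_done; print(job_done())"
```

```text
the job is handed in; nothing more can be done
None
```

I pulled, hefted and put back the left canister, then the middle one. The right one proved the heaviest, so I kept it in hand and handed the job in at about 20 s.

- **Weights:** the wrist force read about 2.2 N (left), 2.5 N (middle) and 4.3 N (right). Noise was about 0.5 N per reading, and each figure averages ten readings.
- **Dry canisters:** each one clicked past its clips and then hit a hard stop at its original height, taking 14 N (left) and 17.5 N (middle). In the last pictures their tops were within 0.2 mm of where they started.
- **Held canister:** its underside is about 17 cm above the pack. The tool is tilted about 0.8°, which built up slightly over the moves and which I left as it was.
- **Surroundings:** the green and yellow look-alikes and the contactor looked undisturbed in the last pictures. I did not measure the bystanders' positions. No check failed or disagreed.

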